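# Clamp the timber block with the swing strap and cam lever

## Task

Clamp the timber block in its fixture: with the outside of the fingers push the steel swing strap round until it lies across the block against its stop, and only then push the cam lever fully down so that the strap's pad presses on the block. Nothing is to be gripped or lifted; leave the block where it lies and the cutters and dye cup where they stand.

Things in the scene. Friction and masses are not known exactly. Their poses are not given: they have to be found in the camera images.
- clamp: Fixed clamp fixture: plywood board 12 mm thick (x -120 to +60 mm, y -120 to +120 mm of the origin), two low fences (tops 30 mm above the table), a steel post at x = -78 mm, y = 0, its clevis up to 159 mm above the table. Origin: on the table below the centre of the bed where the block lies; x points from the post across the block, y along the fences. Place and yaw change.
- strap (a joint): Swing of the steel strap about the upright post, rad. 0 = along the fixture's +x, across the block, against a hard stop pin; positive = anticlockwise seen from above (1.57 = along the fixture's +y). Starts swung away at 1.0 to 1.6. Light friction (0.7 N at its end); stays where left.
- strap_pivot (a point): Point on the post's axis at the height of the strap's top, 132 mm above the table; it is fixed to the fixture and has its axes.
- strap_end (a point): Point on the strap's top face, on its centre line, 105 mm from the post's axis; its x axis points along the strap, away from the post. The strap is a bar 24 mm wide with a round end 127 mm from the post's axis; while the lever is up its underside is 112 mm and its top 132 mm above the table, 14 mm clear of the block's top.
- pad: Round rubber pad (22 mm across, 6 mm thick) on a short sprung spindle under the strap, 78 mm from the post's axis. Origin: centre of its underside, 102 mm above the table (4 mm over the block) while the lever is up.
- lever (a joint): Cam lever on the post, rad. 0 = raised 45 degrees, 0.8 = fully down, about level (hard stop). Starts at 0 to 0.12. It lowers strap and pad by up to 7 mm; the pad meets the block about half way. Stiff (3 to 4 N downward at its end, more nearer the pivot); stays where left. It does not turn with the strap.
- lever_pivot (a point): Centre of the lever's hinge pin, 149 mm above the table on the post's axis; fixed to the fixture, with its axes. The pin lies along the fixture's x; the lever points to the fixture's -y and upward, and its end goes down and outward to -y.
- lever_tip (a point): Point on the upper face of the lever's black grip, 90 mm along the lever from the pivot; the lever ends 98 mm from the pivot. The grip is 26 mm wide, 12 mm thick and covers the outer 55 mm; its upper face lies 6 mm above the line through the pivot.
- wood_block: Loose sawn timber block, 66 x 302 x 86 mm, lying in the bed between the fences (2 mm play each side) with its length along the fixture's y. Origin: centre of its underside, 12 mm above the table; its top is 98 mm above the table.
- cutter_0: Metal cutter ring, loose, 58 x 56 mm, 23 mm high, standing near the fixture. Origin: centre of its underside. To be left alone.
- cutter_1: Smaller metal cutter ring, loose, 38 x 41 mm, 23 mm high, standing near the fixture. Origin: centre of its underside. To be left alone.
- dye_cup_0: Small white cup of crimson dye, loose, 62 mm across, 32 mm high, standing on the fixture's plywood board beside the post, below the strap's way. Origin: centre of its underside. To be left alone.

How it is judged (in metres and radians):
On the way, in this order (a step that is already met when the one before it is completed fails the run):
1. the strap lies across the block against its stop, the cam lever still up (value of joint strap below 0.1 rad and value of joint lever below 0.35 rad), for 0.2 s.
2. the cam lever is pushed fully down with the strap across the block (value of joint strap below 0.1 rad and value of joint lever above 0.72 rad), for 0.2 s.
At the end, for the whole second after the job is handed in: The strap is across the block (within 0.1 rad of its stop), the cam lever is down (over 0.7 of its 0.8 rad), the pad presses on the block with more than 2 N, the block is at rest within 20 mm of where it lay, and the cutters and dye cup are within 30 mm of where they stood (value of joint strap below 0.1 rad and value of joint lever above 0.7 rad and contact force between pad and wood_block above 2 N and linear speed of wood_block below 0.02 m/s and distance of wood_block from where it was at the start of the episode below 0.02 m and distance of each of cutter_0, cutter_1, dye_cup_0 from where it was at the start of the episode below 0.03 m); the robot touches nothing.
It fails at once if the cam lever was pushed down before the strap lay across the block (value of joint lever above 0.4 rad and value of joint strap above 0.2 rad).
It fails at once if the timber block was lifted or tipped (height (world z) of wood_block above 0.024 m or angle between wood_block's own z axis and vertical above 0.15 rad).
It fails at once if the timber block was shifted out of its place (distance of wood_block from where it was at the start of the episode above 0.02 m).
It fails at once if a cutter or the dye cup was disturbed (distance of any of cutter_0, cutter_1, dye_cup_0 from where it was at the start of the episode above 0.03 m).
It also fails if it takes over 46 s, if anything falls off the work surface, if the arm or the gripper's body presses on something with over 40 N, if the wrist force passes 120 N, or if a joint passes its speed limit or range.

## Robot

A 7-joint arm with a two-finger parallel gripper is mounted at the origin on the work surface; the furniture and walls round the work are solid. World frame = base frame: x ahead of the robot, y to its left, z up, the work surface at z = 0. Lengths are in mm, angles in rad, forces in N, time in s.
With the tool pointing down it reaches from about 350 to 900 mm from the base axis. Payload 19.9 kg.
Tool frame: the origin (TCP) lies midway between the tips of the shut fingers; the grasp point (between the pads) lies 19 mm behind it; z points along the fingers, y is the line along which they close (so a half turn about z gives the same grasp; the last joint's range is limited). The gripper opens to 94 mm and grips with 3 to 60 N. Pads are 16 mm wide; open, the fingers measure 119 mm over their backs; the gripper's body (75 mm by 177 mm) begins 78 mm behind the grasp point.
Start: joints at [-1.264, 0.417, -0.01, 1.614, 0.005, 1.111, -0.053], TCP at [213.008, 587.56, 205.425] pointing down, gripper open.
Joint ranges: [-2.81, 2.81], [-0.39, 2.02], [-1.27, 1.25], [0.06, 2.57], [-1.19, 4.33], [0.19, 2], [-2.82, 2.82]. Speed limits (rad/s): [1.89, 1.89, 2.39, 2.39, 3.01, 3.01, 3.01].

## Interface

Orientations are given as a unit quaternion [w, x, y, z].
In Python, from bench import arm gives the robot as it stands. The module is installed in compiled form; this text tells all that it offers.
- The arm moves only by the tool servo_tool, never from a script. Its argument "motion" is a list of rows, each a list of 7 numbers: the shift along the tool's x, y, z in m, then the turn, a rotation vector about the tool's x, y, z in degrees, then the opening in per cent of the stroke, from 0 (shut) to 100 (fully open). In form: [[dx, dy, dz, ax, ay, az, jaw], ...]. A call has 1 to 12 rows; each row is the pose to reach, as a shift and turn from the pose commanded when the call began, along the tool's axes at that moment; what a row does not reach only later rows make up. A row lasts 1/10 s, in which the tool goes at most 50 mm and 8.59 degrees, less where a joint would pass 70% of its speed; a pose out of reach is approached as far as the arm can. A call with a gripper value outside its range is refused whole. The fingers move at their own pace and stop on an object; "grip_force" is the grip in N (left out, the last holds). Time passes only in rows, so rows that repeat a pose let the fingers close. It gives the time, the measured TCP pose, the force, the opening and the grip force at its end, in the units of the state.
- arm.read_state(): the state, without advancing time (a new reading comes with each control period).
- arm.get_image(name): name is "scene" or "top" or "wrist"; returns the picture (400x640x3 uint8, blue, green, red); there is no depth.
- arm.camera_params(name): a dict with "intrinsics" (3x3 intrinsics, pixels), "xyz" and "rotation" of the camera in the world; the wrist camera has in their place "tool_from_camera" (4x4, takes a point from camera to tool coordinates, whose origin is the TCP and whose axes are the flange's). Camera axes: x right, y up, looking along -z (the intrinsics and any distortion apply to the point x, -y, -z); pixel columns grow to the right and rows downward; lengths in mm; the calibration is good to about 2 mm. A picture is of the moment at which its call begins: read the wrist's pose just before it. camera_params takes no time and is no camera call.
- arm.job_done(): hands the job in; it is judged then, once.
The state is a dict: "t": time; "joint_positions": joint angles; "joint_velocities": joint speeds; "effort": joint torques, N m; "ee_pos": TCP position; "tool_rot": TCP orientation; "wrist_force": force on the tool from outside, world axes, zero at the start; "wrist_torque": the same for the moment, N m; "gripper_width": finger opening in mm; "finger_force": force on a finger pad.
Only numpy, scipy, OpenCV 4.12 (cv2) and the standard library are available. Lean on these libraries where they do the work, as an engineer would, in place of code of your own. Each camera call takes 0.05 s, during which the arm holds its last target. There are 200 camera calls.

## Working session

There is one attempt and no reset: what is moved stays moved. The work goes in short steps, Python scripts to look and compute and a tool call to move; the robot and the scene stay as the last step left them, time stands still between calls to the robot, and variables do not carry over. Pictures are saved under pics/ and viewed, at most 10 in all, crops included, and the job is handed in when it is done.

Besides the shell and the picture viewer there is one more tool, called after "Emit:" by a JSON object that holds its "op" and its "data". servo_tool: Moves the arm, as the interface text tells. Its arguments: {"type":"object","properties":{"motion":{"type":"array"},"grip_force":{"type":"number"}},"required":["motion"]}

```bash
mkdir -p pics
python3 - <<'E'
from bench import arm
import cv2
s=arm.read_state(); print({k:s[k] for k in('t','ee_pos','tool_rot','gripper_width')})
for n in('scene','top'):
    cv2.imwrite(f'pics/{n}0.png',arm.get_image(n)); print(n,arm.camera_params(n))
print(arm.camera_params('wrist'))
E
```

```text
{'t': 0.0, 'ee_pos': array([212.8903666 , 587.21435698, 204.81436027]), 'tool_rot': array([-5.89489393e-05,  1.73032272e-01,  9.84915957e-01, -6.22342791e-04]), 'gripper_width': 94.01648711021492}
scene {'intrinsics': array([[439.84643446,   0.        , 316.20976573],
       [  0.        , 439.84643446, 200.3085048 ],
       [  0.        ,   0.        ,   1.        ]]), 'xyz': array([134.85061345, 561.61582682, 510.01887362]), 'rotation': array([-0.20651683, -0.14317549,  0.52241515,  0.81482144])}
top {'intrinsics': array([[476.48659131,   0.        , 319.79371053],
       [  0.        , 476.48659131, 196.33834299],
       [  0.        ,   0.        ,   1.        ]]), 'xyz': array([ 438.55322325,  -80.42217235, 1098.31425975]), 'rotation': array([ 0.71563288,  0.01781272, -0.02996934, -0.697606  ])}
{'intrinsics': array([[295.81853673,   0.        , 319.54292965],
       [  0.        , 295.81853673, 201.79258513],
       [  0.        ,   0.        ,   1.        ]]), 'tool_from_camera': array([[-7.51080030e-04,  9.66998797e-01,  2.54779832e-01,
         7.52349060e+01],
       [ 9.99999638e-01,  6.24179796e-04,  5.78925911e-04,
        -9.37278619e-01],
       [ 4.00792236e-04,  2.54780174e-01, -9.66998915e-01,
        -1.79005482e+02],
       [ 0.00000000e+00,  0.00000000e+00,  0.00000000e+00,
         1.00000000e+00]])}
```

View pics/scene0.png

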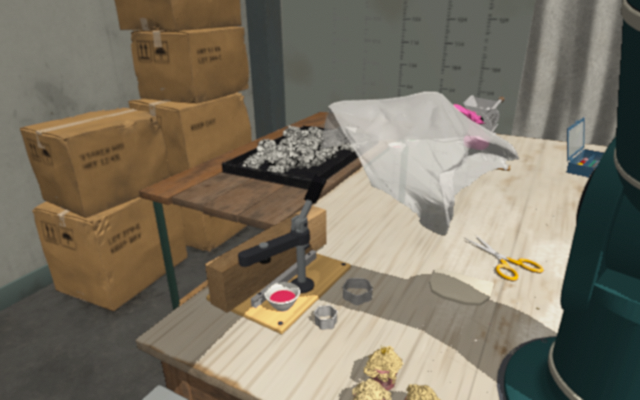

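View pics/top0.png

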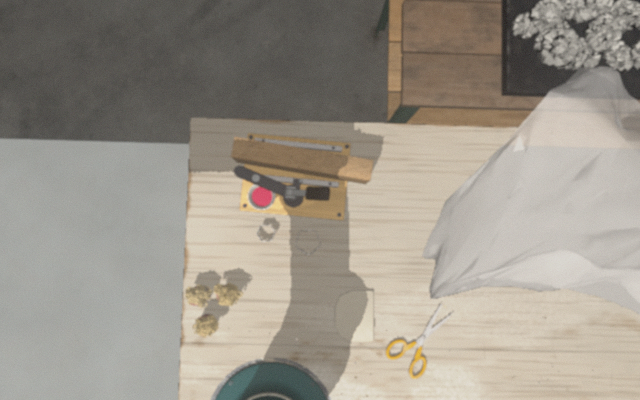

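The scene view shows the fixture with the post at about (303,285), the strap end at (243,257) and the lever grip at (316,188). In the top view the block runs from (233,150) to (372,170), the strap end is at (238,171) and the lever grip is at (318,193). I'll enlarge both.

Run:
```python
import cv2,numpy as np
a=cv2.imread('pics/top0.png')[115:240,215:395]; b=cv2.imread('pics/scene0.png')[165:345,195:375]
cv2.imwrite('pics/z.png',cv2.resize(a,None,fx=4.4,fy=4.4,interpolation=cv2.INTER_CUBIC))
cv2.imwrite('pics/zs.png',cv2.resize(b,None,fx=3.3,fy=3.3,interpolation=cv2.INTER_CUBIC))
```

```text
(no output)
```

View pics/z.png

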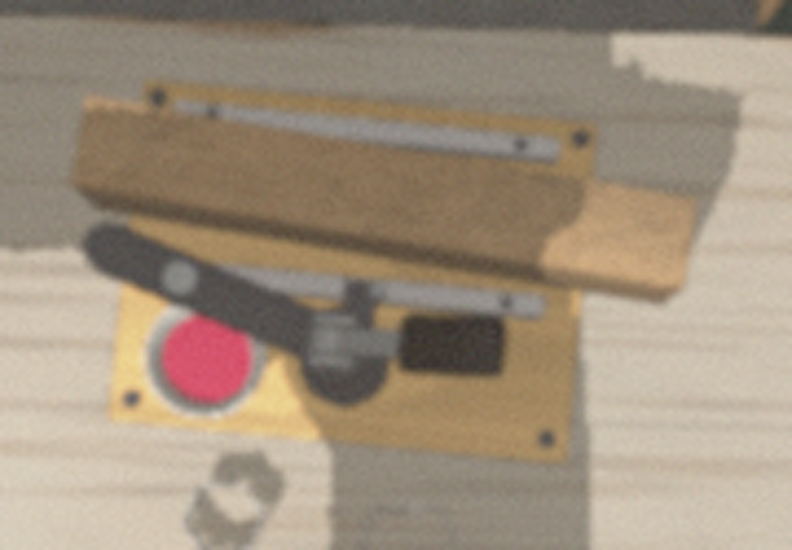

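View pics/zs.png

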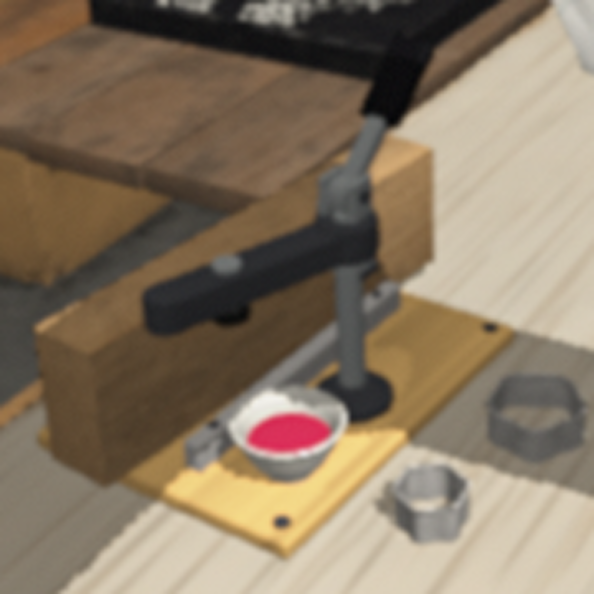

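The top crop shows the board corners at (147,80), (597,125), (110,420) and (568,462), the strap end at (85,242) and the lever grip end at (503,345). The scene crop shows the near board corners at (289,545) and (512,330), and the strap's outer end at (150,310).

```bash
cat > h.py <<'E'
import numpy as np
from scipy.optimize import least_squares
from scipy.spatial.transform import Rotation as R
from bench import arm
def rot(q): return R.from_quat(np.r_[q[1:],q[0]])
def proj(n,P):
    c=arm.camera_params(n); p=rot(c['rotation']).inv().apply(np.atleast_2d(P)-c['xyz'])
    u=(c['intrinsics']@(p*[1,-1,-1]).T).T; return u[:,:2]/u[:,2:]
def ray(n,uv,z):
    c=arm.camera_params(n); d=np.linalg.inv(c['intrinsics'])@[*uv,1]; d=rot(c['rotation']).apply(d*[1,-1,-1])
    return c['xyz']+d*(z-c['xyz'][2])/d[2]
T=lambda u,v:np.array([u/4.4+215,v/4.4+115]); S=lambda u,v:np.array([u/3.3+195,v/3.3+165])
def W(p,f): return R.from_rotvec([0,0,f[2]]).apply(np.atleast_2d(p))+[f[0],f[1],0]
E
python3 - <<'E'
from h import *
bt=np.array([[60,120,12],[60,-120,12],[-120,120,12],[-120,-120,12]]);ut=np.array([T(147,80),T(597,125),T(110,420),T(568,462)])
bs=bt[2:];us=np.array([S(289,545),S(512,330)])
g=lambda f:np.r_[(proj('top',W(bt,f))-ut).ravel(),(proj('scene',W(bs,f))-us).ravel()]
r=least_squares(g,[580,0,0.0]);f=r.x;print(f,np.round(r.fun,1))
np.save('f.npy',f)
def pts(q):
    s,l=q;a=np.pi/4-l
    e=[-78+127*np.cos(s),127*np.sin(s),122]
    t=[-78,-98*np.cos(a),149+98*np.sin(a)]
    return W([e,t],f)
tip=np.array([T(85,242),T(503,345)]);sc=np.array([S(148,312),S(415,45)])
r2=least_squares(lambda q:np.r_[(proj('top',pts(q))-tip).ravel(),(proj('scene',pts(q))-sc).ravel()],[1.3,.05]);print(r2.x,np.round(r2.fun,1),pts(r2.x))
b=np.array([ray('top',T(*p),98) for p in((85,100),(72,180),(700,195),(683,285))]);print(b,b.mean(0))
print('cup',ray('top',T(205,360),35),'c0',ray('scene',S(535,415),12),'c1',ray('scene',S(430,503),12))
print('post',W([-78,0,0],f))
E
```

```text
[ 5.86081658e+02 -4.25352817e+01 -7.04309122e-02] [-1.5 -0.4  0.1 -0.4 -1.4  0.2 -0.5  0.8 -0.4 -1.7  1.6 -2.8]
[1.26807003 0.11727787] [-0.3 -0.   0.6  1.1  0.2 -0.4  1.9 -2.1] [[ 554.57379989   81.21377647  122.        ]
 [ 502.86135273 -113.78426714  209.71213045]]
[[ 625.97909356   87.0704932    98.        ]
 [ 587.06526339   91.84958625   98.        ]
 [ 588.12797568 -209.91437586   98.        ]
 [ 544.35017538 -202.48325471   98.        ]] [586.380627   -58.36938778  98.        ]
cup [506.29843746  32.03814691  35.        ] c0 [407.33252389 -68.38765918  12.        ] c1 [424.30972648  27.08745776  12.        ]
post [[508.27503852 -37.04621125   0.        ]]
```

Emit:
{"op": "servo_tool", "data": {"motion": [[-0.44, -0.37, 0, 0, 0, -16, 0], [-0.44, -0.37, 0, 0, 0, -16, 0], [-0.44, -0.37, 0, 0, 0, -16, 0], [-0.44, -0.37, 0, 0, 0, -16, 0], [-0.44, -0.37, 0, 0, 0, -16, 0], [-0.44, -0.37, 0, 0, 0, -16, 0], [-0.44, -0.37, 0, 0, 0, -16, 0], [-0.44, -0.37, 0, 0, 0, -16, 0], [-0.44, -0.37, 0, 0, 0, -16, 0], [-0.44, -0.37, 0, 0, 0, -16, 0], [-0.44, -0.37, 0, 0, 0, -16, 0], [-0.44, -0.37, 0, 0, 0, -16, 0]]}}

```text
t: 1.3
ee_pos: [501.8, 85.7, 205.5]
tool_rot: [0.0, 0.036, 0.999, -0.0]
wrist_force: [-0.2, 0.7, 1.0]
gripper_width: 2.1
finger_force: 0.0
```

Run:
```python
from h import *
import cv2
s=arm.read_state(); im=arm.get_image('wrist'); cp=arm.camera_params('wrist')
f=np.load('f.npy'); M=cp['tool_from_camera']
def pw(P):
    p=rot(s['tool_rot']).inv().apply(np.atleast_2d(P)-s['ee_pos']); p=(p-M[:3,3])@M[:3,:3]
    u=(cp['intrinsics']@(p*[1,-1,-1]).T).T; return u[:,:2]/u[:,2:]
q=1.268;e=[[-78+r*np.cos(q),r*np.sin(q),132] for r in(0,78,127)]
L=[[-78,-98*np.cos(.67),149+98*np.sin(.67)]]
for p in pw(W(e+L,f)): print(p); cv2.circle(im,tuple(int(v) for v in np.clip(p,-999,2000)),3,(0,255,0),1)
cv2.imwrite('pics/w1.png',im)
```

```text
[185.52041717 227.72679204]
[269.02663618 251.34770448]
[319.69975272 265.68131057]
[ 14.85990227 268.66711051]
```

View pics/w1.png

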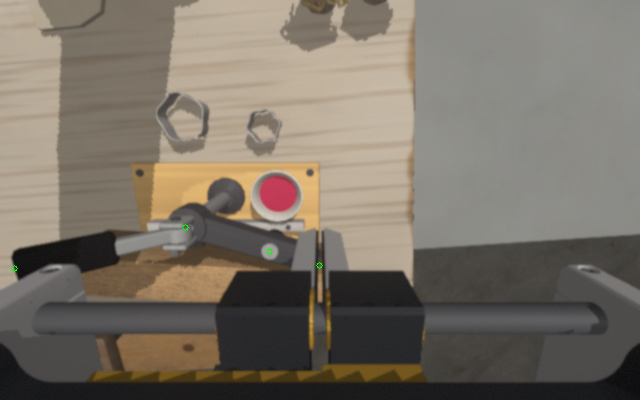

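The predicted post, spindle (269,251) and lever end (15,268) all fall on the picture, so the fit is confirmed. Next I descend beside the strap.

Emit:
{"op": "servo_tool", "data": {"motion": [[0, 0, 0.03, 0, 0, 0, 0], [0, 0, 0.06, 0, 0, 0, 0], [0, 0, 0.085, 0, 0, 0, 0], [0, 0, 0.095, 0, 0, 0, 0], [0, 0, 0.095, 0, 0, 0, 0]]}}

```text
t: 1.85
ee_pos: [499.8, 89.8, 109.6]
tool_rot: [-0.001, 0.034, 0.999, -0.0]
wrist_force: [0.9, -0.5, 0.5]
gripper_width: 0.2
finger_force: 0.0
```

Emit:
{"op": "servo_tool", "data": {"motion": [[-0.012, -0.006, 0, 0, 0, 0, 0], [-0.024, -0.012, 0, 0, 0, 0, 0], [-0.034, -0.014, 0, 0, 0, 0, 0], [-0.044, -0.016, 0, 0, 0, 0, 0], [-0.055, -0.018, 0, 0, 0, 0, 0], [-0.065, -0.023, 0, 0, 0, 0, 0], [-0.074, -0.028, 0, 0, 0, 0, 0], [-0.083, -0.034, 0, 0, 0, 0, 0], [-0.091, -0.042, 0, 0, 0, 0, 0], [-0.099, -0.05, 0, 0, 0, 0, 0], [-0.106, -0.058, 0, 0, 0, 0, 0], [-0.106, -0.058, 0, 0, 0, 0, 0]]}}

```text
t: 3.05
ee_pos: [603.1, 22.9, 110.5]
tool_rot: [0.0, 0.035, 0.999, -0.0]
wrist_force: [-0.2, 0.7, 0.2]
gripper_width: 0.9
finger_force: 0.0
```

Emit:
{"op": "servo_tool", "data": {"motion": [[-0.005, -0.008, 0, 0, 0, 0, 0], [-0.009, -0.016, 0, 0, 0, 0, 0], [-0.012, -0.024, 0, 0, 0, 0, 0], [-0.015, -0.032, 0, 0, 0, 0, 0], [-0.017, -0.038, 0, 0, 0, 0, 0], [-0.018, -0.042, 0, 0, 0, 0, 0], [-0.018, -0.045, 0, 0, 0, 0, 0], [-0.018, -0.045, 0, 0, 0, 0, 0]]}}

```text
t: 3.85
ee_pos: [617.5, -20.4, 110.6]
tool_rot: [0.0, 0.034, 0.999, 0.001]
wrist_force: [1.4, 5.8, 0.1]
gripper_width: 0.1
finger_force: 3.1
```

Emit:
{"op": "servo_tool", "data": {"motion": [[0, -0.003, 0, 0, 0, 0, 0], [0, -0.003, 0, 0, 0, 0, 0], [0, -0.003, 0, 0, 0, 0, 0]]}}

```text
t: 4.15
ee_pos: [617.5, -21.8, 110.6]
tool_rot: [0.0, 0.033, 0.999, 0.001]
wrist_force: [1.7, 11.8, -0.1]
gripper_width: 0.8
finger_force: 6.0
```

Emit:
{"op": "servo_tool", "data": {"motion": [[0, 0.012, 0, 0, 0, 0, 0], [0, 0.025, 0, 0, 0, 0, 0], [0, 0.025, -0.04, 0, 0, 0, 0], [0, 0.025, -0.08, 0, 0, 0, 0], [0, 0.025, -0.12, 0, 0, 0, 0], [0, 0.025, -0.15, 0, 0, 0, 0], [0, 0.025, -0.15, 0, 0, 0, 0]]}}

```text
t: 4.85
ee_pos: [620.4, 1.0, 264.9]
tool_rot: [0.003, 0.034, 0.999, 0.0]
wrist_force: [-0.1, -0.3, -0.4]
gripper_width: 0.5
finger_force: 0.0
```

Run:
```python
from h import *
import cv2
im=arm.get_image('scene'); f=np.load('f.npy')
cv2.imwrite('pics/s2.png',cv2.resize(im[165:345,195:375],None,fx=3.3,fy=3.3,interpolation=cv2.INTER_CUBIC))
print(arm.read_state()['ee_pos'], arm.read_state()['tool_rot'])
for l in(.1,.4,.8):
    a=np.pi/4-l;r=78
    print(l,W([-78,-r*np.cos(a)+6*np.sin(a)*1,149+r*np.sin(a)+6*np.cos(a)],f))
```

```text
[619.49944645   1.06993751 262.27251799] [1.63425346e-03 3.39734617e-02 9.99421389e-01 1.41832515e-04]
0.1 [[504.29284852 -93.49306289 203.01754439]]
0.4 [[ 503.34732832 -106.89564754  183.88228664]]
0.8 [[ 502.78038805 -114.93192732  153.86045759]]
```

View pics/s2.png

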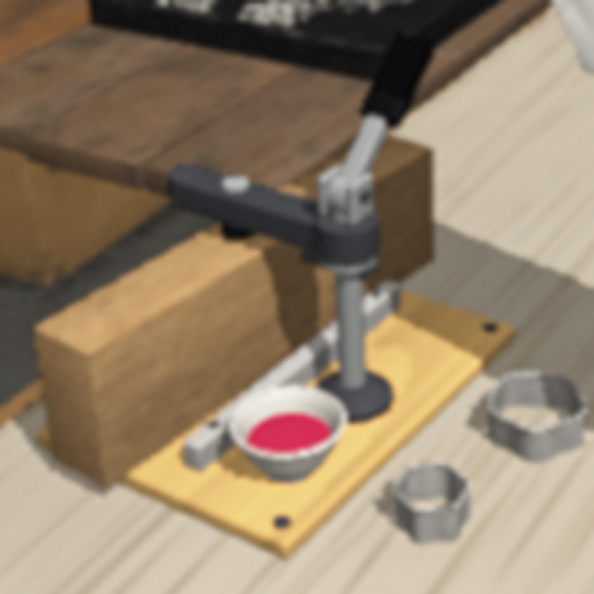

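The strap lies across the block, with its end at (180,185) in the crop, and the lever is still up. The cup and cutters have not moved. I move above the lever grip.

Emit:
{"op": "servo_tool", "data": {"motion": [[0.05, -0.045, 0, 0, 0, 0, 0], [0.08, -0.07, 0, 0, 0, 0, 0], [0.1, -0.09, 0, 0, 0, 0, 0], [0.109, -0.098, 0, 0, 0, 0, 0], [0.109, -0.098, 0, 0, 0, 0, 0], [0.109, -0.098, 0.02, 0, 0, 0, 0], [0.109, -0.098, 0.035, 0, 0, 0, 0], [0.109, -0.098, 0.035, 0, 0, 0, 0]]}}

```text
t: 5.7
ee_pos: [503.2, -88.4, 223.3]
tool_rot: [-0.002, 0.033, 0.999, -0.0]
wrist_force: [-0.1, 0.1, 0.7]
gripper_width: 0.8
finger_force: 0.0
```

Emit:
{"op": "servo_tool", "data": {"motion": [[0, 0, 0.01, 0, 0, 0, 0], [0, -0.002, 0.017, 0, 0, 0, 0], [0, -0.005, 0.024, 0, 0, 0, 0], [0, -0.008, 0.031, 0, 0, 0, 0], [0, -0.012, 0.038, 0, 0, 0, 0], [0, -0.015, 0.045, 0, 0, 0, 0], [0, -0.018, 0.052, 0, 0, 0, 0], [0, -0.021, 0.058, 0, 0, 0, 0], [0, -0.023, 0.063, 0, 0, 0, 0], [0, -0.024, 0.067, 0, 0, 0, 0], [0, -0.024, 0.067, 0, 0, 0, 0]]}}

```text
t: 6.8
ee_pos: [501.3, -114.0, 157.9]
tool_rot: [-0.0, 0.034, 0.999, -0.0]
wrist_force: [-0.9, 0.2, -0.1]
gripper_width: 0.3
finger_force: 0.0
```

Emit:
{"op": "servo_tool", "data": {"motion": [[0, 0, 0.002, 0, 0, 0, 0], [0, 0, 0.004, 0, 0, 0, 0], [0, 0, 0.006, 0, 0, 0, 0], [0, 0, 0.006, 0, 0, 0, 0], [0, 0, 0.006, 0, 0, 0, 0]]}}

```text
t: 7.3
ee_pos: [501.8, -114.2, 153.6]
tool_rot: [0.0, 0.034, 0.999, -0.0]
wrist_force: [-8.0, -1.4, 22.2]
gripper_width: 0.3
finger_force: 11.1
```

Contact at 153.6 mm with 22 N matches the lever's stop (expected about 154 mm). I retreat and check.

Emit:
{"op": "servo_tool", "data": {"motion": [[0, 0, 0, 0, 0, 0, 0], [0, 0, -0.03, 0, 0, 0, 0], [0, 0, -0.06, 0, 0, 0, 0], [0, 0, -0.1, 0, 0, 0, 0], [0, 0, -0.12, 0, 0, 0, 0], [0, 0, -0.12, 0, 0, 0, 0]]}}

```text
t: 7.9
ee_pos: [502.8, -113.9, 275.2]
tool_rot: [0.002, 0.034, 0.999, 0.0]
wrist_force: [-0.1, 0.5, -1.1]
gripper_width: 0.2
finger_force: 0.0
```

Run:
```python
from h import *
import cv2
im=arm.get_image('scene')
cv2.imwrite('pics/s3.png',cv2.resize(im[165:345,195:375],None,fx=3.3,fy=3.3,interpolation=cv2.INTER_CUBIC))
f=np.load('f.npy')
for l in(.6,.7,.8):
    a=np.pi/4-l;print(l,(proj('scene',W([-78,-98*np.cos(a),149+98*np.sin(a)],f))-[195,165])*3.3)
```

```text
0.6 [[439.67651854  95.24050146]]
0.7 [[440.94955871 109.45932311]]
0.8 [[441.35127143 124.22692888]]
```

View pics/s3.png

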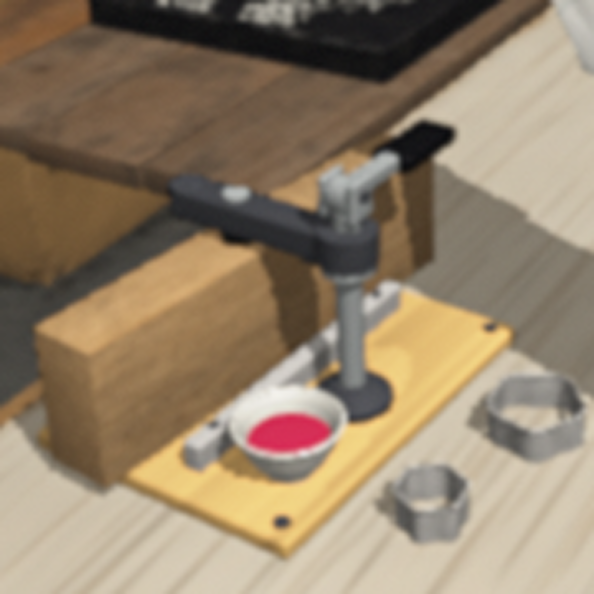

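The lever end sits at about (443,130), matching 0.8 rad. The strap is lowered across the block and everything else is in place.

```bash
python3 -c "
from bench import arm
print(arm.job_done())"
```

```text
the job is handed in; nothing more can be done
None
```

I handed the job in with the strap across the block against its stop and the cam lever fully down; block, cutters and cup look unmoved in the last picture. I did not measure the pad force, and no verdict came back.

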